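Return the service tools to their foam pockets

TASK

The autosampler service is finished: put the screwdriver, the open-end spanner, the pliers and the tube cutter back into the tool tray on the left, each seated flat on the floor of the foam pocket cut to its own outline, so that one can see at a glance that no tool is missing. Leave the two loose sample vials (one amber, near the tools; one clear, near the tray) standing where they are.

Things in the scene. Friction and masses are not known exactly. Their poses are not given: they have to be found in the camera images.
- screwdriver: cross screwdriver lying flat, 190 mm long (its y axis); red handle 24 mm wide, 25 mm high from y = +3 to +95 mm; steel shaft 6 mm round, 9 to 15 mm above the underside, from +3 to -95 mm; 70 g, centre of mass y = +44 mm. Origin: centre of the underside of its bounding box, z up. Grip across the handle (along x) near y = +36 mm.
- spanner: open-end steel spanner lying flat, 161 mm long (its y axis), 6 mm thick; shank 11 mm wide, 5 mm thick from y = -55 to +55 mm, heads 30 mm wide (+y end) and 26 mm (-y end); 85 g. Origin: centre of the underside, z up. Grip across the shank (along x) near y = +14 mm, fingertips about 2 mm above the bench.
- pliers: closed combination pliers lying flat, 160 mm long (its y axis), 12 mm thick; red handles to +y, 47 mm wide over both from y = +27 to +47 mm, narrower elsewhere; jaws to -y, 22 mm wide from y = -80 to -25 mm; 160 g, centre of mass y = +13 mm. Origin: centre of the underside of its bounding box, z up. Grip across both handles (along x) near y = +36 mm.
- cutter: small grey tube cutter lying flat, 76 mm long (its y axis), 20 mm high; body 28 mm wide (x = -16 to +12 mm), 16 mm high, from y = -38 to +16 mm; black round feed knob, 18 mm diameter, axis x = -2 mm, from y = +16 to +38 mm; 120 g. Origin: centre of the underside of its bounding box, z up. Grip across the body (along x, its middle x = -2 mm) near y = -6 mm.
- pocket_screwdriver (a point): pocket with a handle part 34 mm wide (y = -3 to +101 mm) and a shaft slot 16 mm wide (y = -101 to -3 mm). Point: on the blue pocket floor, 11 mm above the bench, where the seated screwdriver's origin belongs, with the axes of the seated screwdriver (one way round only). Foam top 27 mm above the bench; finger channel's middle at y = +36 mm (see pocket_spanner).
- pocket_spanner (a point): pocket with two equal ends 40 mm wide (|y| = 49 to 86 mm), 22 mm wide between; point and heights as pocket_screwdriver, spanner either way round. The 4 foam inserts (70 x 220 mm, order varies) lie side by side in one tray; a finger channel 40 mm wide, floor 5 mm above the bench, crosses them all, here at y = +14 mm. Upper 9 mm of the pockets' long walls flare out by 4 mm.
- pocket_pliers (a point): widest pocket: handle part 58 mm wide (y = -24 to +86 mm), jaw part 34 mm wide (y = -86 to -24 mm). Point: on the pocket floor, 11 mm above the bench, where the seated pliers' origin belongs, with the axes of the seated pliers (one way round only). Foam top 27 mm above the bench; finger channel's middle at y = +36 mm (see pocket_spanner).
- pocket_cutter (a point): shortest pocket: body part x = -20 to +19 mm, y = -44 to +22 mm; knob part x = -15 to +11 mm, y = +22 to +44 mm. Point: on the pocket floor, 11 mm above the bench, where the seated tube cutter's origin belongs, with the axes of the seated cutter (one way round only). Foam top 27 mm above the bench; finger channel's middle at y = -6 mm (see pocket_spanner).
- amber_vial: brown glass sample vial with white cap, loose, standing upright beyond the tools on the right, 27 mm diameter, 98 mm high; origin under its centre. Not to be moved. Tools and tray lie in front of and beside a fixed autosampler: its front at x = 0.50 m, from y = -0.31 to +0.21 m, 52 mm high in front, vials 170 mm high from x = 0.52 m, crossbar 215 mm at x = 0.70 m; right of it a 545 mm high processor, its front at x = 0.565 m.
- clear_vial: clear glass sample vial with white cap, loose, standing upright to the left of the tray, 27 mm diameter, 98 mm high; origin at the centre of its underside. Not to be moved.

How it is judged:
At the end, for the whole second after the job is handed in: Each of the four tools lies at rest in its own pocket: its origin within 13 mm (horizontally) of the pocket's point and less than 5 mm above the pocket floor, its length within 0.15 rad of the pocket's, tilted less than 0.12 rad (horizontal distance between screwdriver and pocket_screwdriver below 0.013 m and z of screwdriver in the frame of pocket_screwdriver below 0.005 m and angle between the y axis of screwdriver and the y axis of pocket_screwdriver, either way round below 0.15 rad and angle between each of screwdriver, spanner, pliers, cutter's own z axis and vertical below 0.12 rad and linear speed of each of screwdriver, spanner, pliers, cutter below 0.02 m/s and horizontal distance between spanner and pocket_spanner below 0.013 m and z of spanner in the frame of pocket_spanner below 0.005 m and angle between the y axis of spanner and the y axis of pocket_spanner, either way round below 0.15 rad and horizontal distance between pliers and pocket_pliers below 0.013 m and z of pliers in the frame of pocket_pliers below 0.005 m and angle between the y axis of pliers and the y axis of pocket_pliers, either way round below 0.15 rad and horizontal distance between cutter and pocket_cutter below 0.013 m and z of cutter in the frame of pocket_cutter below 0.005 m and angle between the y axis of cutter and the y axis of pocket_cutter, either way round below 0.15 rad); the robot touches nothing.
It fails at once if the amber sample vial is knocked over or pushed more than 40 mm from its place (angle between amber_vial's own z axis and vertical above 0.5 rad or distance of amber_vial from where it was at the start of the episode above 0.04 m).
It fails at once if the clear sample vial is knocked over or pushed more than 40 mm from its place (angle between clear_vial's own z axis and vertical above 0.5 rad or distance of clear_vial from where it was at the start of the episode above 0.04 m).
It also fails if it takes over 141 s, if anything falls off the work surface, if the arm or the gripper's body presses on something with over 40 N, if the wrist force passes 120 N, or if a joint passes its speed limit or range.

ROBOT

A 6-joint arm with a two-finger parallel gripper is mounted at the origin on a cart in front of the work surface, level with it; the furniture and walls round the work are solid. World frame = base frame: x ahead of the robot, y to its left, z up, the work surface at z = 0. Lengths are in m, angles in rad, forces in N, time in s.
With the tool pointing down it reaches from about 0.425 to 0.95 m from the base axis. Payload 3.5 kg.
Tool frame: the origin (TCP) lies at the very end of the fingers, on their centre line; the grasp point (between the pads) lies 19 mm behind it; z points along the fingers, y is the line along which they close (so a half turn about z gives the same grasp; the last joint's range is limited). The gripper opens to 85 mm and grips with 20 to 120 N. Pads are 22 mm wide; open, the fingers measure 114 mm over their backs; the gripper's body (76 mm by 85 mm) begins 54 mm behind the grasp point. The pads swing forward as they close: fully open they stand 13 mm farther back than shut.
Start: joints at [1.023, 0.286, 1.577, -0, 1.279, -0.15], TCP at [0.261, 0.622, 0.231] pointing down, gripper open.
Joint ranges: [-2.77, 2.77], [-0.9, 2.22], [0.21, 2.48], [-1.53, 4.67], [0.24, 2.81], [-2.84, 2.84]. Speed limits (rad/s): [2.79, 2.79, 3.14, 3.14, 3.14, 3.14].

INTERFACE

Orientations are given as a unit quaternion [x, y, z, w].
In Python, from plant import ctrl gives the robot as it stands.
- The arm moves only by the tool carry_out, never from a script. Its argument "deltas" is one flat list of numbers, 6 for each row, row after row: the shift along the tool's x, y, z in m, then the turn, a rotation vector about the tool's x, y, z in rad. A call has 1 to 5 rows; each row is the pose to reach, as a shift and turn from the pose commanded when the call began, along the tool's axes at that moment; what a row does not reach only later rows make up. A row lasts 1/8 s, in which the tool goes at most 62.5 mm and 10.7 degrees, less where a joint would pass 70% of its speed; a pose out of reach is approached as far as the arm can. A call with a gripper value outside its range is refused whole. "grip" is the opening in per cent of the stroke, from 0 (shut) to 100 (fully open), set as the call begins (left out, the last holds). The fingers move at their own pace and stop on an object; "grip_force" is the grip in N (left out, the last holds). Time passes only in rows, so rows that repeat a pose let the fingers close. It gives the time, the measured TCP pose, the force, the opening and the grip force at its end, in the units of the state.
- ctrl.get_state(): the state, without advancing time (a new reading comes with each control period).
- ctrl.read_camera(name): name is "side" or "top" or "wrist"; returns (picture, depth): 384x512x3 uint8, red, green, blue; 384x512 float32, m along the optical axis (not along the pixel's ray), 0 where there is no reading.
- ctrl.camera_model(name): a dict with "intrinsics" (3x3 intrinsics, pixels), "extrinsics" (4x4, takes a point from world to camera coordinates); the wrist camera has in their place "hand_eye" (4x4, takes a point from camera to tool coordinates, whose origin is the TCP and whose axes are the flange's). Camera axes: x right, y down, z forward; pixel columns grow to the right and rows downward; lengths in m; the calibration is good to about 2 mm. A picture is of the moment at which its call begins: read the wrist's pose just before it. camera_model takes no time and is no camera call.
- ctrl.sign_off(): hands the job in; it is judged then, once.
Trained networks look in the newest picture that a camera, given by its name, has taken for a name from the list of things; names that differ only in an ending like _2 or _b are one class to them, and where a whole thing is asked for, a point or a joint stands for the part that bears it (a point fixed in the world has none). Each returns a list of dicts, best first, with "score" (0 to 1); they miss things now and then, are a little off and sometimes report something else, mostly with a low value. They report only what shows in the picture. A call takes as long as a camera call.
- ctrl.find_in(camera, query): "uv" ([column, row] in pixels, amid what is visible of it).
The state is a dict: "time": time; "qpos": joint angles; "dq": joint speeds; "joint_efforts": joint torques, N m; "eef_pos": TCP position; "tcp_rot": TCP orientation; "contact_force": force on the tool from outside, world axes, zero at the start; "wrist_torque": the same for the moment, N m; "opening": opening from 0.0 (shut) to 1.0 (fully open); "finger_force": force on a finger pad.
Only numpy, scipy, OpenCV 4.12 (cv2) and the standard library are available. Lean on these libraries where they do the work, as an engineer would, in place of code of your own. Each camera call takes 0.05 s, during which the arm holds its last target. There are 200 camera calls.

## Working session

There is one attempt and no reset: what is moved stays moved. The work goes in short steps, Python scripts to look and compute and a tool call to move; the robot and the scene stay as the last step left them, time stands still between calls to the robot, and variables do not carry over. Pictures are saved under pics/ and viewed, at most 17 in all, crops included, and the job is handed in when it is done.

Besides the shell and the picture viewer there is one more tool, called after "Emit:" in YAML: its name, and indented under it one key for each argument. carry_out: Moves the arm, as the interface text tells. Its arguments: {"type":"object","properties":{"deltas":{"type":"array"},"grip":{"type":"number"},"grip_force":{"type":"number"}},"required":["deltas"]}

```bash
mkdir -p pics; ls; cat > h.py <<'E'
import numpy as np, cv2
from plant import ctrl
from scipy.spatial.transform import Rotation as R
def cam(name):
    s=ctrl.get_state(); m=ctrl.camera_model(name)
    img,d=ctrl.read_camera(name)
    K=np.array(m["intrinsics"])
    if name=="wrist":
        T=np.eye(4);T[:3,:3]=R.from_quat(s["tcp_rot"]).as_matrix();T[:3,3]=s["eef_pos"]
        C=T@np.array(m["hand_eye"])
    else: C=np.linalg.inv(np.array(m["extrinsics"]))
    return img,d,K,C
def cloud(d,K,C):
    v,u=np.mgrid[:d.shape[0],:d.shape[1]]
    P=np.stack([(u-K[0,2])/K[0,0]*d,(v-K[1,2])/K[1,1]*d,d],-1)
    return P@C[:3,:3].T+C[:3,3]
def save(img,n): cv2.imwrite(f"pics/{n}.png",img[:,:,::-1])
E
python3 - <<'E'
from h import *
s=ctrl.get_state();print({k:np.round(v,3).tolist() for k,v in s.items()})
for n in("top","side"):
    img,d,K,C=cam(n);save(img,n);P=cloud(d,K,C);np.savez(n,img=img,d=d,P=P,K=K,C=C)
    print(n,C.round(3).tolist(),K.round(1).tolist())
    for q in["screwdriver","spanner","pliers","cutter","pocket_screwdriver","pocket_spanner","pocket_pliers","pocket_cutter","amber_vial","clear_vial"]:
        for r in ctrl.find_in(n,q)[:2]:
            u,v=np.round(r["uv"]).astype(int);print(q,round(r["score"],2),u,v,P[v,u].round(3))
a=cv2.imread("pics/top.png");
E
```

```text
pics
{'time': 0.0, 'qpos': [1.023, 0.287, 1.578, -0.0, 1.279, -0.15], 'dq': [0.002, 0.002, -0.0, -0.001, -0.002, 0.0], 'joint_efforts': [0.0, -40.596, -29.264, -0.0, 0.006, -0.0], 'eef_pos': [0.261, 0.622, 0.23], 'tcp_rot': [0.198, 0.98, -0.001, -0.0], 'contact_force': [-0.185, 0.43, 0.13], 'wrist_torque': [-0.049, 0.008, -0.023], 'finger_force': 0.0, 'opening': 1.001}
top [[-0.013, -0.998, 0.057, 0.442], [-1.0, 0.013, 0.006, 0.084], [-0.006, -0.056, -0.998, 1.238], [0.0, 0.0, 0.0, 1.0]] [[374.2, 0.0, 258.7], [0.0, 374.2, 191.1], [0.0, 0.0, 1.0]]
screwdriver 0.54 324 223 [ 0.405 -0.119  0.025]
spanner 0.75 346 213 [ 0.436 -0.195  0.003]
spanner 0.54 394 216 [ 0.424 -0.349  0.012]
pliers 0.79 399 212 [ 0.437 -0.366  0.011]
cutter 0.7 245 218 [0.424 0.137 0.015]
pocket_screwdriver 0.9 178 158 [0.625 0.357 0.009]
pocket_spanner 0.59 179 180 [0.552 0.354 0.008]
pocket_pliers 0.74 177 199 [0.489 0.36  0.009]
pocket_cutter 0.86 177 223 [0.411 0.36  0.009]
amber_vial 0.65 402 182 [ 0.529 -0.349  0.09 ]
clear_vial 0.67 120 183 [0.54  0.529 0.061]
side [[0.935, -0.221, 0.277, 0.082], [-0.354, -0.618, 0.702, -0.962], [0.016, -0.754, -0.657, 1.067], [0.0, 0.0, 0.0, 1.0]] [[384.2, 0.0, 262.1], [0.0, 384.2, 193.1], [0.0, 0.0, 1.0]]
screwdriver 0.44 257 257 [ 0.386 -0.154  0.019]
screwdriver 0.18 262 154 [0.626 0.43  0.011]
spanner 0.43 275 276 [ 0.418 -0.243  0.008]
pliers 0.78 294 312 [ 0.424 -0.386  0.002]
cutter 0.42 238 205 [0.407 0.124 0.017]
pocket_screwdriver 0.61 262 154 [0.626 0.43  0.011]
pocket_spanner 0.66 293 309 [ 0.426 -0.374  0.   ]
pocket_spanner 0.49 252 161 [0.564 0.396 0.009]
pocket_cutter 0.74 222 170 [0.409 0.359 0.023]
pocket_cutter 0.67 257 256 [ 0.387 -0.153  0.023]
clear_vial 0.64 237 137 [0.536 0.531 0.064]
```

View pics/top.png

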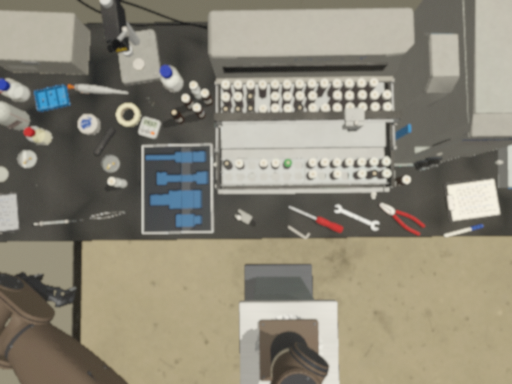

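The top view shows the tray (cols 142-213, rows 143-233), with the pockets from far to near being screwdriver, spanner, pliers, cutter. The tools lie at cols 235-425, rows 203-235. Next I'll measure the pockets and tools in finer detail.

```bash
python3 - <<'E'
from h import *
z=np.load("top.npz");img,P=z["img"],z["P"]
a=cv2.resize(img[138:240,135:220],None,fx=5,fy=5,interpolation=cv2.INTER_CUBIC)
b=cv2.resize(img[190:242,230:430],None,fx=4,fy=4,interpolation=cv2.INTER_CUBIC)
c=np.zeros((600,800,3),np.uint8);b=b[:, :800];
c=np.zeros((510+0,800,3),np.uint8)
c[:208,:b.shape[1]]=b; a2=cv2.resize(a,(250,300));c[210:510,:250]=a2
save(c,"crop1")
hsv=cv2.cvtColor(img,cv2.COLOR_RGB2HSV)
m=((hsv[...,0]>95)&(hsv[...,0]<120)&(hsv[...,1]>110)).astype(np.uint8)
m[:,:140]=0;m[:,215:]=0;m[:140]=0;m[236:]=0
n,l,st,ce=cv2.connectedComponentsWithStats(m)
for i in range(1,n):
    if st[i,4]<30:continue
    p=P[l==i];print("blue",st[i],np.median(p,0).round(3),p.min(0).round(3),p.max(0).round(3))
E
```

```text
blue [146 151  59  11 395] [0.629 0.349 0.011] [ 0.442  0.084 -0.   ] [0.645 0.463 1.238]
blue [157 172  50  13 394] [0.559 0.36  0.011] [0.539 0.263 0.   ] [0.579 0.426 0.026]
blue [150 190  51  18 695] [0.489 0.357 0.01 ] [ 0.442  0.084 -0.   ] [0.517 0.449 1.238]
blue [176 215  25  11 201] [0.42  0.331 0.008] [0.404 0.084 0.   ] [0.442 0.363 1.238]
```

View pics/crop1.png

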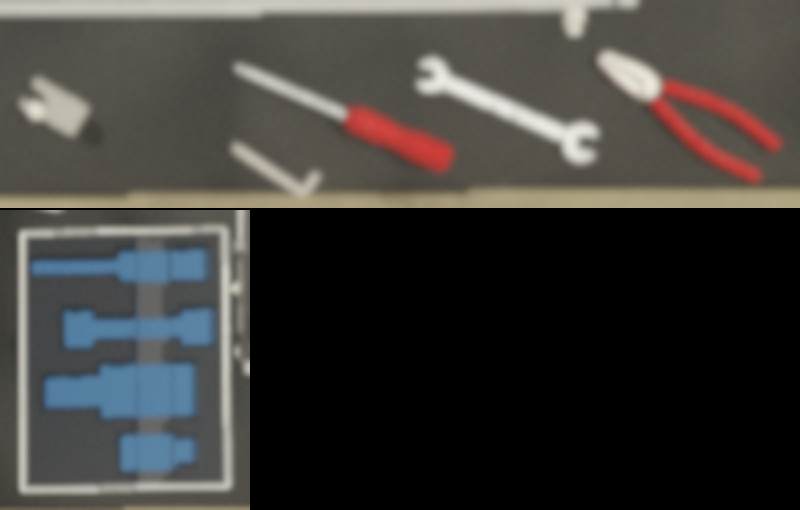

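The crop shows all tools with their +y end pointing right and toward the robot, yawed about 25-40° from the pockets. All pockets have their +y end pointing right (world -y). I'll take closer wrist views, starting with the tray.

```bash
cat >> h.py <<'E'
def go(x,y,z,yaw):
    "delta to TCP pos with tool y axis at world angle yaw (deg), pointing down"
    s=ctrl.get_state();q=R.from_quat(s["tcp_rot"]);t=np.radians(yaw)
    Y=np.array([np.cos(t),np.sin(t),0]);Z=np.array([0,0,-1.]);T=np.c_[np.cross(Y,Z),Y,Z]
    r0=q.as_matrix();d=r0.T@(np.array([x,y,z])-s["eef_pos"]);w=(q.inv()*R.from_matrix(T)).as_rotvec()
    print("t",round(s["time"],2),"now",np.round(s["eef_pos"],4),"yaw",round(np.degrees(np.arctan2(r0[1,1],r0[0,1])),1),"F",np.round(s["contact_force"],1),"op",round(s["opening"],3),"\n delta",np.round(d,4).tolist(),np.round(w,4).tolist())
E
python3 -c "
from h import *
print(np.array(ctrl.camera_model('wrist')['hand_eye']).round(3),np.array(ctrl.camera_model('wrist')['intrinsics']).round(0))
go(.47,.36,.36,40)"
```

```text
[[ 0.    -0.966 -0.259  0.066]
 [ 1.     0.     0.    -0.001]
 [ 0.    -0.259  0.966 -0.142]
 [ 0.     0.     0.     1.   ]] [[317.   0. 260.]
 [  0. 317. 184.]
 [  0.   0.   1.]]
t 1.1 now [0.2615 0.6223 0.2313] yaw 67.2 F [ 0.9  0.1 -0.2] op 1.001 
 delta [-0.2939, -0.161, -0.1287] [-0.0, 0.0, 0.4748]
```

Emit:
carry_out:
  deltas: [-0.06,-0.03,-0.02,0,0,0.1,-0.12,-0.06,-0.04,0,0,0.2,-0.18,-0.09,-0.05,0,0,0.3,-0.23,-0.12,-0.06,0,0,0.4,-0.26,-0.15,-0.07,0,0,0.47]

```text
time: 1.72
eef_pos: [0.4443, 0.3815, 0.3016]
tcp_rot: [0.422, 0.907, 0.0, 0.0]
contact_force: [0.3, -0.5, 0.2]
opening: 1.001
finger_force: 0.0
```

```bash
python3 - <<'E'
from h import *
import time
img,d,K,C=cam("wrist");save(img,"w1");P=cloud(d,K,C);np.savez("w1",img=img,d=d,P=P,K=K,C=C)
go(.45,.38,.3,40)
for q in["pocket_screwdriver","pocket_spanner","pocket_pliers","pocket_cutter"]:
    for r in ctrl.find_in("wrist",q)[:2]:
        u,v=np.round(r["uv"]).astype(int);print(q,round(r["score"],2),u,v,P[v,u].round(3))
E
```

```text
t 1.77 now [0.4478 0.3765 0.304 ] yaw 39.8 F [ 2.7 -1.4  1.1] op 1.001 
 delta [0.0013, 0.0039, 0.004] [0.002, 0.0061, -0.0043]
pocket_screwdriver 0.67 346 236 [0.625 0.362 0.01 ]
pocket_spanner 0.88 313 208 [0.559 0.363 0.008]
pocket_pliers 0.76 276 178 [0.488 0.363 0.011]
pocket_cutter 0.98 236 145 [0.415 0.365 0.025]
```

View pics/w1.png

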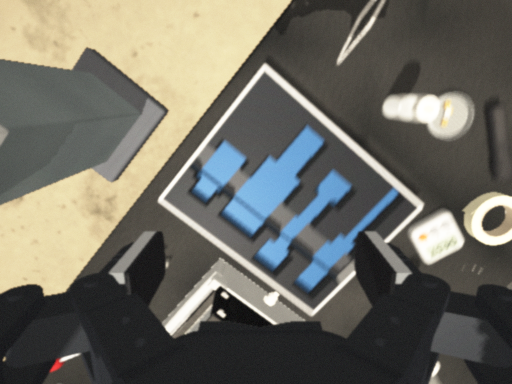

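The wrist view shows the four blue pockets: cutter (220,170), pliers (275,180), spanner (305,215), screwdriver (350,240). Now I'll fit the pocket outlines jointly (wall occlusion modelled), and also compute the move to view the tools.

```bash
cat > fitp.py <<'E'
from h import *
from scipy.optimize import minimize
import sys
img,d,K,C=cam("wrist");np.savez("w2",img=img,d=d,K=K,C=C)
PK={"screwdriver":[(-17,17,-3,101),(-8,8,-101,-3)],"spanner":[(-20,20,49,86),(-20,20,-86,-49),(-11,11,-49,49)],
 "pliers":[(-29,29,-24,86),(-17,17,-86,-24)],"cutter":[(-20,19,-44,22),(-15,11,22,44)]}
CH={"screwdriver":36,"spanner":14,"pliers":36,"cutter":-6}
OFF={"screwdriver":105,"spanner":35,"pliers":-35,"cutter":-105}
def fit(img,K,C):
    hsv=cv2.cvtColor(img,cv2.COLOR_RGB2HSV)
    m=((hsv[...,0]>95)&(hsv[...,0]<120)&(hsv[...,1]>90)&(hsv[...,2]>60)).astype(np.float32)
    v,u=np.mgrid[:384,:512];r=np.stack([(u-K[0,2])/K[0,0],(v-K[1,2])/K[1,1],np.ones_like(u)],-1)@C[:3,:3].T;o=C[:3,3]
    pl=lambda z:(o+r*((z-o[2])/r[...,2:]))[...,:2]*1000
    f,t=pl(.011),pl(.027)
    reg=(abs(f[...,0]-524)<160)&(abs(f[...,1]-360)<130)
    f,t,mm=f[reg],t[reg],m[reg]
    def model(p,name):
        # pocket +y -> world (-y rotated by th); pocket x = y cross z... = world (-1,0)->x axis
        x,y,th=p;c,s=np.cos(th),np.sin(th);ey=np.array([s*1.0,-c]);ex=np.array([ey[1],-ey[0]])
        def ins(q,g):
            q=q-np.array([x,y]);a=q@ex;b=q@ey
            sd=np.max([np.min([a-l+g,h+g-a,b-k,w-b],0) for l,h,k,w in PK[name]],0)
            return 1/(1+np.exp(-sd/1.0)),b
        i1,b=ins(f,0);i2,_=ins(t,4);return np.minimum(i1,i2),b
    def one(p,name):
        M,b=model(p,name);loc=((f-p0[:2])**2).sum(1)<0
        return M,b
    def joint(p):
        th=p[2];c,s=np.cos(th),np.sin(th);ey=np.array([s,-c]);ex=np.array([ey[1],-ey[0]]);M=0;k=1
        out={}
        for n in PK:
            q=np.array(p[:2])-ex*OFF[n]-ey*CH[n];out[n]=q
            A,b=model((*q,th),n);M=M+A
        ch=abs((f-np.array(p[:2]))@ey)<24
        return (abs(M-mm)*~ch).mean(),out
    best=None
    for y0 in(315,322,330):
        r=minimize(lambda p:joint((p[0],p[1],p[2]/100))[0],[524,y0,0],method="Nelder-Mead",options=dict(initial_simplex=[[524,y0,0],[530,y0,0],[524,y0+8,0],[524,y0,4]],xatol=.05,fatol=1e-6))
        if best is None or r.fun<best.fun:best=r
    p=best.x;return best.fun,p,joint((p[0],p[1],p[2]/100))[1],mm.mean()
if __name__=="__main__":
    z=np.load("top.npz")
    for a in((img,K,C),(z["img"],z["K"],z["C"])):
        e,p,o,mm=fit(*a);print("err",e.round(4),"blue",mm.round(3),"chan",p.round(2),{k:v.round(1).tolist() for k,v in o.items()})
    go(.47,-.2,.3,-15)
E
python3 fitp.py
```

```text
err 0.0254 blue 0.252 chan [522.39 325.24   1.03] {'screwdriver': [627.0, 362.3], 'spanner': [557.2, 339.6], 'pliers': [487.0, 360.9], 'cutter': [417.5, 318.1]}
err 0.0296 blue 0.268 chan [524.75 328.11   0.82] {'screwdriver': [629.5, 365.0], 'spanner': [559.6, 342.4], 'pliers': [489.5, 363.8], 'cutter': [419.8, 321.3]}
t 2.02 now [0.4425 0.3838 0.301 ] yaw 40.3 F [-0.7 -0.1 -0.4] op 1.004 
 delta [-0.4628, -0.3568, 0.0009] [-0.0007, -0.0003, 0.9656]
```

Emit:
carry_out:
  deltas: [-0.045,-0.035,0,0,0,0.1,-0.09,-0.07,0,0,0,0.2,-0.135,-0.105,0,0,0,0.3,-0.18,-0.14,0,0,0,0.4,-0.225,-0.175,0,0,0,0.5]

```text
time: 2.65
eef_pos: [0.4545, 0.0983, 0.301]
tcp_rot: [0.632, 0.775, -0.0, -0.0]
contact_force: [0.3, -0.3, 0.1]
opening: 0.995
finger_force: 0.0
```

```bash
python3 -c "
from h import *
go(.47,-.2,.3,-15)"
```

```text
t 2.65 now [0.4545 0.0983 0.301 ] yaw 11.6 F [ 0.3 -0.3  0.1] op 0.995 
 delta [-0.2953, -0.045, 0.0009] [-0.0003, -0.0002, 0.465]
```

Emit:
carry_out:
  deltas: [-0.06,-0.01,0,0,0,0.1,-0.12,-0.02,0,0,0,0.2,-0.18,-0.03,0,0,0,0.3,-0.24,-0.04,0,0,0,0.4,-0.28,-0.045,0,0,0,0.46]

```text
time: 3.28
eef_pos: [0.4676, -0.1859, 0.3008]
tcp_rot: [0.792, 0.61, -0.0, -0.0]
contact_force: [0.8, 0.6, -0.0]
opening: 1.004
finger_force: 0.0
```

```bash
sleep 0; python3 - <<'E'
from h import *
cam("side");cam("side")
img,d,K,C=cam("wrist");save(img,"w3");P=cloud(d,K,C);np.savez("w3",img=img,d=d,P=P,K=K,C=C)
for q in["screwdriver","spanner","pliers","cutter","amber_vial"]:
    for r in ctrl.find_in("wrist",q)[:2]:
        u,v=np.round(r["uv"]).astype(int);print(q,round(r["score"],2),u,v,P[v,u].round(3))
E
```

```text
screwdriver 0.77 205 111 [ 0.41  -0.122  0.022]
spanner 0.67 239 183 [ 0.424 -0.23   0.004]
pliers 0.57 269 270 [ 0.432 -0.372  0.01 ]
pliers 0.29 349 277 [ 0.534 -0.357  0.096]
amber_vial 0.87 348 273 [ 0.534 -0.351  0.096]
```

View pics/w3.png

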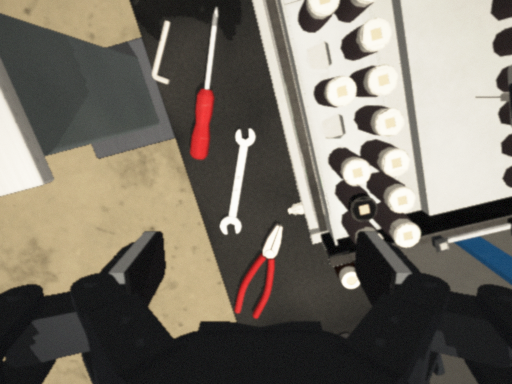

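The wrist view shows the screwdriver (205,110, tip up), the spanner (238,182), the pliers (262,272, handles down) and the amber vial at (348,278). Next I'll measure poses by segmenting.

```bash
cat > tools.py <<'E'
from h import *
def measure(img,K,C,seeds,plot=None):
    hsv=cv2.cvtColor(img,cv2.COLOR_RGB2HSV)
    m=((hsv[...,2]>95)&((hsv[...,1]<60)|(hsv[...,0]<8)|(hsv[...,0]>170))).astype(np.uint8)
    n,l=cv2.connectedComponents(m)
    out={}
    for name,(u,v,z) in seeds.items():
        w=l[v-6:v+7,u-6:u+7];w=w[w>0]
        if not len(w):print(name,"no");continue
        c=l==np.bincount(w).argmax();vv,uu=np.nonzero(c)
        r=np.stack([(uu-K[0,2])/K[0,0],(vv-K[1,2])/K[1,1],np.ones(len(uu))],-1)@C[:3,:3].T;o=C[:3,3]
        q=((o+r*((z-o[2])/r[:,2:]))[:,:2]*1000).astype(np.float32)
        (cx,cy),sz,_=rect=cv2.minAreaRect(q);b=cv2.boxPoints(rect);e=[b[1]-b[0],b[2]-b[1]];e=max(e,key=np.linalg.norm);e=e/np.linalg.norm(e)
        if e[1]>0:e=-e
        pa=np.linalg.svd(q-q.mean(0),full_matrices=False)[2][0];pa=pa*(-1 if pa[1]>0 else 1)
        t=(q-[cx,cy])@e;s=(q-[cx,cy])@[e[1],-e[0]]
        print(name,"c",np.round([cx,cy],1),"size",np.round(sz,1),"yaw",np.degrees(np.arctan2(e[1],e[0])).round(1),"pca",np.degrees(np.arctan2(pa[1],pa[0])).round(1),"mid-s by t:",
          [(int(k),round(float((s[abs(t-k)<5].max()+s[abs(t-k)<5].min())/2),1),round(float(np.ptp(s[abs(t-k)<5])),1)) for k in(-70,-40,0,14,36,60,75) if (abs(t-k)<5).sum()>3])
if __name__=="__main__":
    z=np.load("w3.npz");measure(z["img"],z["K"],z["C"],{"screwdriver":(205,111,.0125),"spanner":(239,183,.005),"pliers":(271,250,.008)})
    z=np.load("top.npz");measure(z["img"],z["K"],z["C"],{"screwdriver":(324,223,.0125),"spanner":(352,213,.005),"pliers":(399,212,.008),"cutter":(245,218,.012)})
E
python3 tools.py
```

```text
screwdriver c [419.1 -93.7] size [191.4  25.2] yaw -114.3 pca -114.5 mid-s by t: [(-70, -0.4, 7.8), (-40, -0.5, 8.3), (0, -0.2, 15.7), (14, -0.1, 23.1), (36, 0.1, 21.8), (60, 0.1, 23.4), (75, -0.0, 25.2)]
spanner c [ 420.4 -229.2] size [161.  34.] yaw -113.7 pca -115.3 mid-s by t: [(-70, -2.7, 28.7), (-40, -2.1, 14.0), (0, -1.3, 13.9), (14, -1.1, 14.0), (36, -0.8, 14.0), (60, -0.4, 33.1), (75, 0.0, 32.9)]
pliers c [ 419.6 -373.3] size [164.5  49.4] yaw -122.8 pca -123.4 mid-s by t: [(-70, -1.2, 18.4), (-40, -0.7, 24.9), (0, 0.1, 40.2), (14, -0.2, 45.5), (36, 0.0, 49.4), (60, 0.0, 45.8), (75, 0.4, 42.6)]
screwdriver c [422.6 -93.8] size [194.9  29.8] yaw -115.8 pca -114.6 mid-s by t: [(-70, 3.3, 14.8), (-40, 1.9, 16.0), (0, 1.7, 18.9), (14, 0.6, 27.8), (36, 1.0, 27.8), (60, 0.3, 27.6), (75, 0.0, 29.4)]
spanner c [ 421.5 -228.2] size [167.8  42.7] yaw -113.7 pca -115.2 mid-s by t: [(-70, -3.0, 36.8), (-40, -2.3, 22.1), (0, -1.2, 22.0), (14, -1.6, 22.0), (36, -1.0, 23.8), (60, 0.0, 42.7), (75, -1.0, 39.7)]
pliers c [ 422.4 -372.6] size [169.2  54.8] yaw -124.8 pca -123.3 mid-s by t: [(-70, 3.1, 24.7), (-40, 1.8, 32.9), (0, 0.9, 43.9), (14, -0.5, 52.1), (36, 0.0, 54.8), (60, 0.5, 52.0), (75, -0.9, 47.4)]
cutter c [430.1 143.6] size [58.5 39.4] yaw -117.3 pca -119.1 mid-s by t: [(0, -1.5, 36.5), (14, -0.0, 36.4)]
```

```bash
python3 -c "
from h import *
go(.4042,-.1265,.1,-24.4)"
```

```text
t 3.67 now [ 0.4676 -0.1832  0.3013] yaw -14.6 F [ 0.1 -0.2 -0.4] op 0.998 
 delta [0.0389, -0.0756, 0.2013] [-0.0001, -0.0003, 0.1717]
```

Emit:
carry_out:
  deltas: [0.01,-0.02,0.05,0,0,0.04,0.02,-0.04,0.1,0,0,0.08,0.03,-0.06,0.15,0,0,0.13,0.037,-0.073,0.19,0,0,0.172,0.039,-0.0755,0.2015,0,0,0.172]
  grip: 65

```text
time: 4.3
eef_pos: [0.4022, -0.1255, 0.0973]
tcp_rot: [0.841, 0.541, -0.001, -0.002]
contact_force: [-0.4, 0.3, 0.0]
opening: 0.65
finger_force: 0.0
```

```bash
python3 -c "
from h import *
img,d,K,C=cam('wrist')
save(img,'w4');np.savez('w4',img=img,d=d,K=K,C=C)
go(.4042,-.1265,.003,-24.4)"
```

```text
t 4.35 now [ 0.4028 -0.126   0.0976] yaw -24.4 F [-0.9 -0.2 -0.2] op 0.651 
 delta [0.0001, 0.0019, 0.0946] [-0.0041, -0.0006, -0.0007]
```

View pics/w4.png

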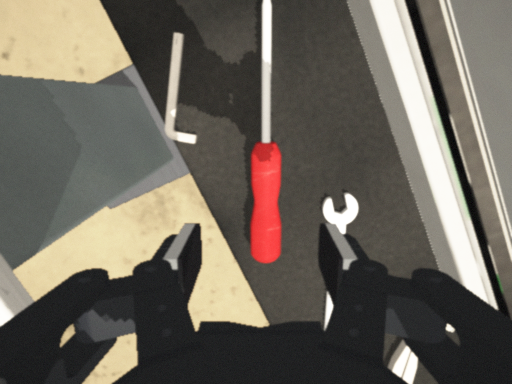

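The handle is at cols 250-282, between the fingertips (190 and 330), so it's about 2-3 mm off centre. The spanner head is close to the right finger, so I'll narrow the opening and descend.

Emit:
carry_out:
  deltas: [0,0.0025,0.02,-0.004,0,0,0,0.0025,0.05,-0.004,0,0,0,0.0025,0.08,-0.004,0,0,0,0.0025,0.093,-0.004,0,0,0,0.0025,0.094,-0.004,0,0]
  grip: 45

```text
time: 4.97
eef_pos: [0.4074, -0.1294, 0.0064]
tcp_rot: [0.841, 0.541, 0.001, 0.002]
contact_force: [0.9, 0.1, 0.7]
opening: 0.448
finger_force: 0.0
```

Emit:
carry_out:
  deltas: [0,0,0,0,0,0,0,0,0,0,0,0,0,0,0,0,0,0,0,0,0,0,0,0]
  grip: 0
  grip_force: 50

```text
time: 5.48
eef_pos: [0.408, -0.1298, 0.0073]
tcp_rot: [0.841, 0.54, 0.002, 0.003]
contact_force: [-0.1, 0.1, 6.4]
opening: 0.264
finger_force: 51.0
```

```bash
python3 -c "
from h import *
go(.42,-.1,.22,-20)"
```

```text
t 5.47 now [ 0.408  -0.1298  0.0073] yaw -24.6 F [-0.1  0.1  6.4] op 0.264 
 delta [0.032, 0.0001, -0.2127] [0.0074, 0.0006, -0.0799]
```

Emit:
carry_out:
  deltas: [0.0,0,-0.02,0.0,0,0,0.005,0,-0.06,0.004,0,0,0.01,0,-0.11,0.007,0,-0.03,0.02,0,-0.16,0.007,0,-0.06,0.03,0,-0.21,0.007,0,-0.08]

```text
time: 6.1
eef_pos: [0.4177, -0.1008, 0.2171]
tcp_rot: [0.819, 0.574, -0.001, -0.001]
contact_force: [0.9, 0.4, -0.8]
opening: 0.265
finger_force: 50.1
```

```bash
python3 - <<'E'
from h import *
img,d,K,C=cam('wrist')
save(img,'w5')
go(.628-.0,.363-.0375,.2,.5)
E
```

```text
t 6.15 now [ 0.4215 -0.1016  0.225 ] yaw -19.9 F [2.6 1.1 4.4] op 0.261 
 delta [0.4719, 0.0486, 0.0252] [0.0093, 0.0024, -0.3558]
```

View pics/w5.png

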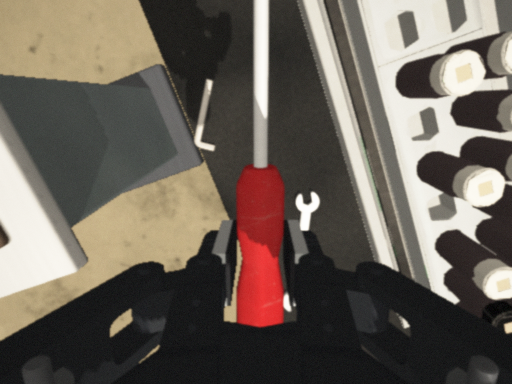

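The screwdriver is held straight, with the handle start at (261,167), so the grip is at y≈39 mm. Transport it via (0.46, 0.2).

```bash
python3 - <<'E'
from h import *
go(.48,.17,.24,0.5)
E
```

```text
t 6.15 now [ 0.4215 -0.1016  0.225 ] yaw -19.9 F [2.6 1.1 4.4] op 0.261 
 delta [0.2753, -0.0373, -0.0155] [0.0093, 0.0024, -0.3558]
```

Emit:
carry_out:
  deltas: [0.045,-0.006,-0.005,0.009,0.002,-0.06,0.105,-0.013,-0.01,0.009,0.002,-0.14,0.165,-0.022,-0.015,0.009,0.002,-0.22,0.225,-0.03,-0.015,0.009,0.002,-0.3,0.275,-0.037,-0.015,0.009,0.002,-0.356]

```text
time: 6.78
eef_pos: [0.4772, 0.1719, 0.2305]
tcp_rot: [0.704, 0.711, -0.003, -0.006]
contact_force: [0.4, 0.0, -0.4]
opening: 0.258
finger_force: 50.1
```

```bash
python3 - <<'E'
from h import *
go(.6284,.3245,.14,0.5)
E
```

```text
t 6.78 now [0.4772 0.1719 0.2305] yaw 0.6 F [ 0.4  0.  -0.4] op 0.258 
 delta [0.1507, 0.1537, 0.0894] [-0.0114, -0.0044, 0.0013]
```

Emit:
carry_out:
  deltas: [0.035,0.035,0.0,0,0,0,0.075,0.075,0.02,0,0,0,0.115,0.117,0.05,0,0,0,0.15,0.153,0.08,0,0,0,0.15,0.153,0.09,0,0,0]

```text
time: 7.4
eef_pos: [0.6272, 0.3223, 0.1324]
tcp_rot: [0.704, 0.71, -0.007, -0.008]
contact_force: [-0.2, -1.3, -1.4]
opening: 0.259
finger_force: 50.1
```

```bash
python3 - <<'E'
from h import *
cam('side')
img,d,K,C=cam('wrist')
save(img,'w6')
go(.6284,.3245,.018,0.5)
E
```

```text
t 7.5 now [0.6267 0.3207 0.1361] yaw 0.4 F [-0.5  0.5 -1. ] op 0.26 
 delta [0.0035, 0.0038, 0.1181] [-0.0175, -0.0023, -0.0012]
```

View pics/w6.png

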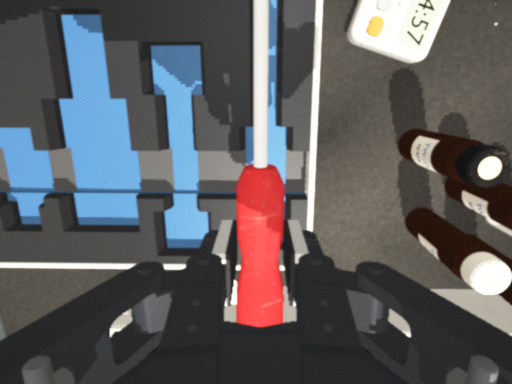

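The view shows the handle pocket at cols 247-287 and the channel at rows 150-185. I need a 4 mm lateral and 5 mm forward correction, then descend.

Emit:
carry_out:
  deltas: [0.005,0.004,0.0,-0.0175,0,0,0.005,0.004,0.03,-0.0175,0,0,0.005,0.004,0.065,-0.0175,0,0,0.005,0.004,0.085,-0.0175,0,0,0.005,0.004,0.085,-0.0175,0,0]

```text
time: 8.12
eef_pos: [0.6307, 0.3261, 0.0545]
tcp_rot: [0.705, 0.709, 0.003, 0.0]
contact_force: [-0.2, -0.0, -0.6]
opening: 0.261
finger_force: 50.1
```

```bash
python3 - <<'E'
from h import *
cam('side')
go(.6284,.3265,.018,0.5)
E
```

```text
t 8.18 now [0.6318 0.3265 0.056 ] yaw 0.4 F [0.5 0.  0.1] op 0.26 
 delta [-0.0002, -0.0037, 0.038] [0.0075, -0.005, -0.0021]
```

Emit:
carry_out:
  deltas: [0,-0.002,0.01,0.003,0,0,0,-0.002,0.02,0.003,0,0,0,-0.002,0.028,0.003,0,0,0,-0.002,0.034,0.003,0,0,0,-0.002,0.036,0.003,0,0]

```text
time: 8.8
eef_pos: [0.6294, 0.3267, 0.0185]
tcp_rot: [0.705, 0.71, 0.002, -0.001]
contact_force: [-2.2, -1.2, 2.4]
opening: 0.256
finger_force: 50.5
```

```bash
python3 - <<'E'
from h import *
cam('side')
go(.6284,.3265,.018,0.5)
E
```

```text
t 8.85 now [0.6296 0.3267 0.0187] yaw 0.4 F [0.4 0.2 0.6] op 0.261 
 delta [-0.0002, -0.0012, 0.0007] [0.0026, -0.0042, -0.0017]
```

Emit:
carry_out:
  deltas: [0,0,0,0,0,0,0,0,0,0,0,0,0,0,-0.005,0,0,0,0,0,-0.03,0,0,0,0,0,-0.06,0,0,0]
  grip: 38

```text
time: 9.48
eef_pos: [0.6296, 0.3265, 0.0807]
tcp_rot: [0.705, 0.71, 0.003, -0.0]
contact_force: [0.5, -0.3, 0.4]
opening: 0.38
finger_force: 0.0
```

Emit:
carry_out:
  deltas: [-0.015,0,-0.05,0,0,0,-0.055,-0.01,-0.1,0,0,0,-0.11,-0.05,-0.12,0,0,0,-0.16,-0.1,-0.13,0,0,0,-0.2,-0.15,-0.13,0,0,0]

```text
time: 10.1
eef_pos: [0.4957, 0.1366, 0.2105]
tcp_rot: [0.705, 0.709, 0.005, 0.002]
contact_force: [0.1, -0.9, 1.1]
opening: 0.383
finger_force: 0.0
```

```bash
python3 - <<'E'
from h import *
img,d,K,C=cam('top');P=cloud(d,K,C)
save(cv2.resize(img[138:240,135:260],None,fx=5,fy=5,interpolation=cv2.INTER_CUBIC),'c2')
go(.4158,-.2425,.2,-24.9)
E
```

```text
t 10.15 now [0.488  0.1339 0.2066] yaw 0.4 F [-2.1  0.5 -3.7] op 0.384 
 delta [-0.3759, -0.0745, 0.0064] [-0.0027, -0.0006, 0.4409]
```

View pics/c2.png

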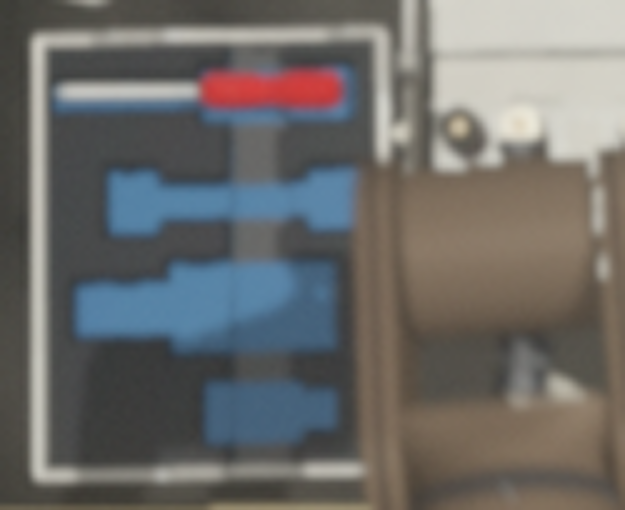

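The screwdriver lies in its pocket: handle at crop cols 200-343 inside the pocket's 200-352. Next is the spanner.

Emit:
carry_out:
  deltas: [-0.06,-0.012,0,0,0,0.07,-0.12,-0.024,0,0,0,0.15,-0.18,-0.036,0,0,0,0.24,-0.24,-0.048,0,0,0,0.33,-0.3,-0.06,0,0,0,0.42]

```text
time: 10.78
eef_pos: [0.4377, -0.1645, 0.2077]
tcp_rot: [0.838, 0.546, 0.004, 0.001]
contact_force: [0.4, -0.1, -1.0]
opening: 0.383
finger_force: 0.0
```

```bash
python3 - <<'E'
from h import *
go(.4158,-.2425,.1,-24.9)
E
```

```text
t 10.78 now [ 0.4377 -0.1645  0.2077] yaw -23.8 F [ 0.4 -0.1 -1. ] op 0.383 
 delta [-0.0807, 0.0109, 0.1074] [0.0054, -0.0049, 0.0187]
```

Emit:
carry_out:
  deltas: [-0.03,0.006,0.03,0.005,-0.005,0.019,-0.06,0.01,0.07,0.005,-0.005,0.019,-0.077,0.013,0.1,0.005,-0.005,0.019,-0.077,0.013,0.105,0.005,-0.005,0.019,-0.077,0.013,0.105,0.005,-0.005,0.019]
  grip: 45

```text
time: 11.4
eef_pos: [0.4199, -0.2377, 0.1013]
tcp_rot: [0.842, 0.539, -0.001, -0.001]
contact_force: [-0.6, 0.1, 0.7]
opening: 0.449
finger_force: 0.0
```

```bash
python3 - <<'E'
from h import *
from tools import measure
cam('side')
img,d,K,C=cam('wrist')
go(.4158,-.2425,.0025,-24.9)
for r in ctrl.find_in("wrist","spanner")[:2]: print(r)
u,v=np.round(ctrl.find_in("wrist","spanner")[0]["uv"]).astype(int)
measure(img,K,C,{"spanner":(u,v,.005)})
# shank axis by color at rows around TCP
hsv=cv2.cvtColor(img,cv2.COLOR_RGB2HSV)
for row in range(20,240,20):
    w=np.nonzero((hsv[row,200:330,2]>120)&(hsv[row,200:330,1]<60))[0]+200
    if len(w):print(row,w.min(),w.max(),len(w))
E
```

```text
t 11.5 now [ 0.4204 -0.2378  0.1019] yaw -24.7 F [-0.1 -0.4 -0.2] op 0.452 
 delta [-0.0061, -0.0022, 0.0994] [-0.0006, 0.0005, 0.0037]
{'uv': [255.7, 160.8], 'score': 0.71}
spanner c [ 422.7 -230.8] size [161.7  32.2] yaw -115.7 pca -115.5 mid-s by t: [(-70, 1.8, 27.3), (-40, 1.7, 11.2), (0, 1.0, 11.7), (14, 0.8, 11.9), (36, 0.5, 12.2), (60, 0.0, 32.2), (75, -0.1, 30.7)]
80 240 277 23
100 251 266 16
120 251 266 16
140 251 266 16
160 251 266 16
180 251 265 15
200 251 265 15
220 251 265 15
```

Emit:
carry_out:
  deltas: [-0.0065,-0.002,0.02,0,0,0,-0.0065,-0.002,0.05,0,0,0,-0.0065,-0.002,0.08,0,0,0,-0.0065,-0.002,0.095,0,0,0,-0.0065,-0.002,0.0995,0,0,0]

```text
time: 12.22
eef_pos: [0.4144, -0.2423, 0.0002]
tcp_rot: [0.842, 0.539, -0.001, -0.002]
contact_force: [0.1, -0.6, 0.8]
opening: 0.45
finger_force: 0.0
```

Emit:
carry_out:
  deltas: [0,0,0,0,0,0,0,0,0,0,0,0,0,0,0,0,0,0,0,0,0,0,0,0,0,0,0,0,0,0]
  grip: 0
  grip_force: 60

```text
time: 12.85
eef_pos: [0.4152, -0.2433, 0.0017]
tcp_rot: [0.842, 0.539, -0.001, -0.001]
contact_force: [-0.6, 0.5, 6.7]
opening: 0.095
finger_force: 59.2
```

Emit:
carry_out:
  deltas: [0,0,-0.01,0,0,0,0,0,-0.04,0,0,0,0,0,-0.09,0,0,-0.05,0.02,0,-0.14,0,0,-0.1,0.05,0,-0.19,0,0,-0.15]

```text
time: 13.48
eef_pos: [0.4354, -0.1972, 0.192]
tcp_rot: [0.799, 0.601, -0.001, -0.002]
contact_force: [0.7, -0.8, -0.4]
opening: 0.095
finger_force: 58.7
```

```bash
python3 - <<'E'
from h import *
go(.45,.06,.24,0.5)
E
```

```text
t 13.47 now [ 0.4354 -0.1972  0.192 ] yaw -16.2 F [ 0.7 -0.8 -0.4] op 0.095 
 delta [0.2511, -0.0578, -0.0475] [-0.0038, -0.0014, -0.2908]
```

Emit:
carry_out:
  deltas: [0.045,-0.01,-0.01,0,0,-0.06,0.1,-0.023,-0.02,0,0,-0.12,0.155,-0.035,-0.03,0,0,-0.18,0.21,-0.048,-0.04,0,0,-0.24,0.25,-0.058,-0.047,0,0,-0.29]

```text
time: 14.1
eef_pos: [0.4492, 0.0607, 0.2384]
tcp_rot: [0.703, 0.711, -0.0, -0.002]
contact_force: [0.6, 0.0, -1.7]
opening: 0.093
finger_force: 58.7
```

```bash
python3 - <<'E'
from h import *
go(.5595,.326,.14,0.5)
E
```

```text
t 14.1 now [0.4492 0.0607 0.2384] yaw 0.6 F [ 0.6  0.  -1.7] op 0.093 
 delta [0.2638, 0.1135, 0.0986] [-0.0029, -0.0021, 0.0023]
```

Emit:
carry_out:
  deltas: [0.055,0.01,0,0,0,0,0.115,0.025,0,0,0,0,0.175,0.06,0.02,0,0,0,0.225,0.095,0.05,0,0,0,0.263,0.1135,0.09,-0.003,0,0]

```text
time: 14.72
eef_pos: [0.5591, 0.3179, 0.1552]
tcp_rot: [0.704, 0.71, 0.002, 0.0]
contact_force: [1.0, -0.8, 0.5]
opening: 0.096
finger_force: 58.8
```

Emit:
carry_out:
  deltas: [0,0,0.008,0,0,0,0,0,0.008,0,0,0]

```text
time: 14.98
eef_pos: [0.5564, 0.3153, 0.1452]
tcp_rot: [0.704, 0.71, -0.001, -0.001]
contact_force: [-0.3, -0.4, 0.1]
opening: 0.096
finger_force: 58.8
```

```bash
python3 - <<'E'
from h import *
cam("side")
img,d,K,C=cam('wrist');save(img,'w7');np.savez("w7",img=img,d=d,K=K,C=C)
go(.5585,.3265,.013,0.5)
E
```

```text
t 15.07 now [0.5579 0.3152 0.1484] yaw 0.4 F [ 0.5  0.3 -0.9] op 0.093 
 delta [0.0109, 0.0004, 0.1355] [0.002, -0.0027, -0.0015]
```

View pics/w7.png

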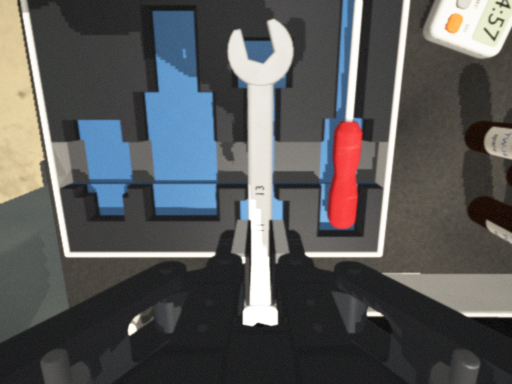

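The spanner is over its pocket: pocket's right head is centred on col 262 and the channel on row 161, matching the computed 11 mm forward shift.

Emit:
carry_out:
  deltas: [0.008,0.001,0.03,0,0,0,0.011,0.0015,0.06,0,0,0,0.011,0.0015,0.09,0,0,0,0.011,0.0015,0.095,0,0,0,0.011,0.0015,0.095,0,0,0]

```text
time: 15.7
eef_pos: [0.5598, 0.3268, 0.0536]
tcp_rot: [0.705, 0.71, 0.002, -0.0]
contact_force: [-0.5, 1.2, -1.0]
opening: 0.097
finger_force: 58.8
```

```bash
python3 - <<'E'
from h import *
cam("side")
go(.5585,.3265,.013,0.5)
E
```

```text
t 15.75 now [0.5602 0.3271 0.0541] yaw 0.4 F [ 0.7 -0.  -0.7] op 0.097 
 delta [-0.0007, -0.0018, 0.0411] [0.0033, -0.0035, -0.0014]
```

Emit:
carry_out:
  deltas: [0,-0.0005,0.01,0,0,0,0,-0.0005,0.02,0,0,0,0,-0.0005,0.03,0,0,0,0,-0.0005,0.037,0,0,0,0,-0.0005,0.04,0,0,0]

```text
time: 16.38
eef_pos: [0.5579, 0.327, 0.0126]
tcp_rot: [0.704, 0.71, -0.001, -0.001]
contact_force: [-7.3, -3.9, 16.3]
opening: 0.094
finger_force: 61.0
```

```bash
python3 - <<'E'
from h import *
cam("side")
go(.5585,.3265,.013,0.5)
E
```

```text
t 16.43 now [0.5581 0.3271 0.0127] yaw 0.5 F [-2.5 -2.9  5.6] op 0.098 
 delta [-0.0006, 0.0004, -0.0003] [-0.0027, -0.001, -0.0005]
```

Floor contact is felt at the right height. Release and go to the pliers.

Emit:
carry_out:
  deltas: [0,0,0,0,0,0,0,0,0,0,0,0,0,0,-0.005,0,0,0,0,0,-0.03,0,0,0,0,0,-0.08,0,0,0]
  grip: 30

```text
time: 17.05
eef_pos: [0.5563, 0.3261, 0.0896]
tcp_rot: [0.704, 0.71, -0.002, -0.002]
contact_force: [0.5, 0.1, -0.6]
opening: 0.299
finger_force: 0.0
```

```bash
python3 - <<'E'
from h import *
cam("side")
img,d,K,C=cam('wrist');save(img,'w8')
go(.47,.06,.25,-10)
E
```

```text
t 17.15 now [0.5626 0.3287 0.0989] yaw 0.5 F [1.1 0.8 1.8] op 0.3 
 delta [-0.2669, -0.093, -0.154] [0.011, -0.0078, 0.1826]
```

View pics/w8.png

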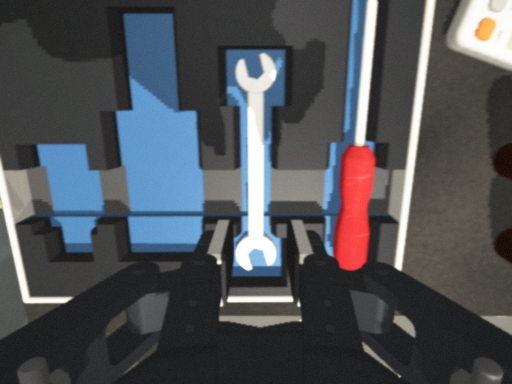

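The spanner is centred in its pocket (col 257), and the screwdriver still sits in its own. On to the pliers.

Emit:
carry_out:
  deltas: [-0.03,-0.01,-0.06,0,0,0.03,-0.085,-0.03,-0.1,0,0,0.07,-0.145,-0.05,-0.13,0,0,0.12,-0.205,-0.07,-0.145,0,0,0.17,-0.26,-0.09,-0.15,0.008,-0.005,0.22]
  grip: 85

```text
time: 17.77
eef_pos: [0.4761, 0.0816, 0.24]
tcp_rot: [0.778, 0.628, -0.003, -0.001]
contact_force: [1.3, -0.8, 0.5]
opening: 0.849
finger_force: 0.0
```

```bash
python3 - <<'E'
from h import *
go(.43,-.24,.22,-33.2)
E
```

```text
t 17.77 now [0.4761 0.0816 0.24  ] yaw -12.2 F [ 1.3 -0.8  0.5] op 0.849 
 delta [-0.324, 0.023, 0.0211] [-0.0045, 0.0046, 0.3666]
```

Emit:
carry_out:
  deltas: [-0.055,0.005,0,0,0,0.07,-0.115,0.01,0.005,0,0,0.15,-0.175,0.015,0.01,0,0,0.23,-0.235,0.02,0.015,0,0,0.3,-0.295,0.022,0.02,-0.004,0.004,0.366]

```text
time: 18.4
eef_pos: [0.4352, -0.2119, 0.2195]
tcp_rot: [0.88, 0.475, -0.001, -0.0]
contact_force: [0.0, 0.6, 0.6]
opening: 0.849
finger_force: 0.0
```

```bash
python3 - <<'E'
from h import *
go(.3999,-.4034,.12,-33.2)
E
```

```text
t 18.4 now [ 0.4352 -0.2119  0.2195] yaw -33.2 F [0.  0.6 0.6] op 0.849 
 delta [-0.1793, 0.0757, 0.0996] [-0.0019, 0.0017, -0.0009]
```

Emit:
carry_out:
  deltas: [-0.05,0.02,0.01,0,0,0,-0.1,0.04,0.03,0,0,0,-0.15,0.063,0.06,0,0,0,-0.172,0.0755,0.09,-0.002,0.002,0,-0.172,0.0755,0.098,-0.002,0.002,0]

```text
time: 19.02
eef_pos: [0.4031, -0.3956, 0.1189]
tcp_rot: [0.88, 0.475, -0.0, -0.003]
contact_force: [0.1, -0.1, -0.1]
opening: 0.85
finger_force: 0.0
```

```bash
python3 - <<'E'
from h import *
from tools import measure
cam("side");cam("side")
img,d,K,C=cam('wrist');save(img,'w9')
go(.3999,-.4034,.003,-33.2)
r=ctrl.find_in("wrist","pliers");print(r[:2])
hsv=cv2.cvtColor(img,cv2.COLOR_RGB2HSV);m=(hsv[...,2]>95)&(hsv[...,1]>120)&((hsv[...,0]<8)|(hsv[...,0]>170))
v,u=np.nonzero(m);i=len(v)//2;print(u[i],v[i],u.min(),u.max(),v.min(),v.max());measure(img,K,C,{"pliers":(u[i],v[i],.008)})
E
```

```text
t 19.18 now [ 0.4047 -0.3944  0.1216] yaw -33.1 F [ 0.4 -1.3  0.6] op 0.849 
 delta [-0.0103, 0.0011, 0.1186] [-0.0017, -0.0006, 0.002]
[{'uv': [271.3, 139.5], 'score': 0.91}]
282 175 235 292 113 241
pliers c [ 420.2 -374. ] size [163.1  48.9] yaw -123.0 pca -123.4 mid-s by t: [(-70, -0.3, 17.3), (-40, -0.3, 24.0), (0, 0.0, 40.4), (14, 0.4, 45.1), (36, -0.0, 48.6), (60, 0.4, 46.8), (75, 0.4, 42.5)]
```

View pics/w9.png

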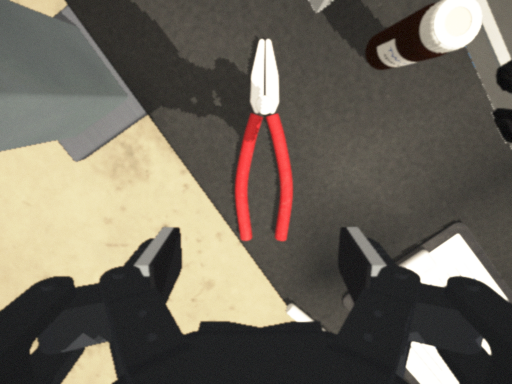

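The pliers are centred between the fingers (handles at cols 235-292), with the amber vial well clear at (440,30).

Emit:
carry_out:
  deltas: [-0.01,0.002,0.03,0,0,0,-0.011,0.002,0.07,0,0,0,-0.011,0.002,0.1,0,0,0,-0.011,0.002,0.113,0,0,0,-0.011,0.002,0.1175,0,0,0]

```text
time: 19.85
eef_pos: [0.4008, -0.4054, 0.0047]
tcp_rot: [0.879, 0.477, -0.0, 0.0]
contact_force: [0.4, -0.8, -0.0]
opening: 0.847
finger_force: 0.0
```

Emit:
carry_out:
  deltas: [0,0,0,0,0,0,0,0,0,0,0,0,0,0,0,0,0,0,0,0,0,0,0,0,0,0,0,0,0,0]
  grip: 0
  grip_force: 60

```text
time: 20.48
eef_pos: [0.401, -0.4065, 0.0062]
tcp_rot: [0.879, 0.476, 0.0, 0.001]
contact_force: [0.3, 1.8, 6.6]
opening: 0.507
finger_force: 59.0
```

Emit:
carry_out:
  deltas: [0,0,-0.01,0,0,0,0,0,-0.04,0,0,0,0,0,-0.09,0,0,0,0.005,0,-0.15,0,0,-0.03,0.02,0,-0.21,0,0,-0.06]

```text
time: 21.1
eef_pos: [0.4107, -0.3887, 0.216]
tcp_rot: [0.865, 0.502, -0.0, -0.0]
contact_force: [0.5, -0.2, -2.1]
opening: 0.502
finger_force: 58.9
```

```bash
python3 - <<'E'
from h import *
go(.43,-.12,.24,-12)
E
```

```text
t 21.1 now [ 0.4107 -0.3887  0.216 ] yaw -29.7 F [ 0.5 -0.2 -2.1] op 0.502 
 delta [0.243, -0.1164, -0.0239] [-0.001, 0.0001, -0.3088]
```

Emit:
carry_out:
  deltas: [0.045,-0.022,-0.005,0,0,-0.06,0.095,-0.045,-0.01,0,0,-0.12,0.145,-0.069,-0.015,0,0,-0.18,0.195,-0.093,-0.02,0,0,-0.25,0.243,-0.116,-0.024,0,0,-0.31]

```text
time: 21.72
eef_pos: [0.4304, -0.1186, 0.2387]
tcp_rot: [0.776, 0.63, 0.0, -0.0]
contact_force: [0.6, -0.0, -1.5]
opening: 0.508
finger_force: 58.9
```

```bash
python3 - <<'E'
from h import *
go(.46,.16,.24,0.5)
E
```

```text
t 21.73 now [ 0.4304 -0.1186  0.2387] yaw -11.8 F [ 0.6 -0.  -1.5] op 0.508 
 delta [0.2787, -0.0281, -0.0013] [0.0002, -0.0002, -0.2152]
```

Emit:
carry_out:
  deltas: [0.05,-0.005,0,0,0,-0.04,0.11,-0.011,0,0,0,-0.08,0.17,-0.017,0,0,0,-0.13,0.23,-0.023,0,0,0,-0.18,0.279,-0.028,0,0,0,-0.215]

```text
time: 22.35
eef_pos: [0.4605, 0.1606, 0.2387]
tcp_rot: [0.704, 0.71, 0.0, -0.0]
contact_force: [1.1, -0.9, -1.3]
opening: 0.504
finger_force: 58.9
```

```bash
python3 - <<'E'
from h import *
go(.4885,.326,.12,0.5)
E
```

```text
t 22.35 now [0.4605 0.1606 0.2387] yaw 0.5 F [ 1.1 -0.9 -1.3] op 0.504 
 delta [0.1651, 0.0295, 0.1188] [0.0001, -0.0006, 0.0007]
```

Emit:
carry_out:
  deltas: [0.05,0.01,0.01,0,0,0,0.1,0.02,0.04,0,0,0,0.145,0.028,0.08,0,0,0,0.165,0.0285,0.115,0,0,0,0.165,0.0285,0.119,0,0,0]

```text
time: 22.98
eef_pos: [0.4856, 0.3238, 0.1159]
tcp_rot: [0.704, 0.71, -0.003, -0.002]
contact_force: [-0.0, -0.9, -1.7]
opening: 0.505
finger_force: 59.1
```

```bash
python3 - <<'E'
from h import *
cam("side");cam("side")
img,d,K,C=cam('wrist');save(img,'w10')
go(.4880,.326,.0165,0.5)
E
```

```text
t 23.12 now [0.4889 0.3233 0.1206] yaw 0.4 F [-0.2 -0.1 -1. ] op 0.507 
 delta [0.0026, -0.0009, 0.1041] [0.0006, -0.001, -0.0022]
```

View pics/w10.png

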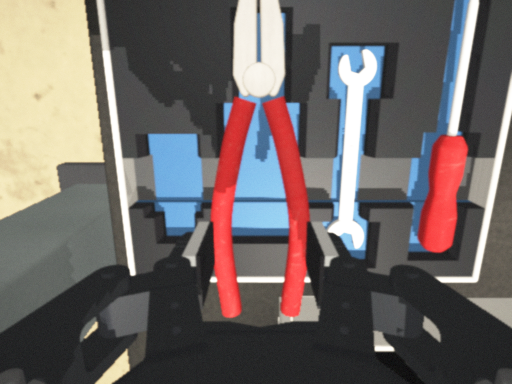

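The pliers are aligned over their pocket (pocket cols 223-300, pliers centred at 260). Descend.

Emit:
carry_out:
  deltas: [0.003,-0.0005,0.02,0,0,0,0.003,-0.0005,0.04,0,0,0,0.003,-0.0005,0.06,0,0,0,0.003,-0.0005,0.075,0,0,0,0.003,-0.0005,0.075,0,0,0]

```text
time: 23.75
eef_pos: [0.4863, 0.3261, 0.0421]
tcp_rot: [0.705, 0.71, -0.002, -0.001]
contact_force: [-0.7, -0.2, -1.3]
opening: 0.503
finger_force: 59.1
```

```bash
python3 - <<'E'
from h import *
cam("side")
go(.4880,.326,.0165,0.5)
E
```

```text
t 23.8 now [0.4872 0.3265 0.0434] yaw 0.4 F [ 0.6 -0.4 -1.5] op 0.504 
 delta [-0.0005, 0.0008, 0.0269] [-0.0025, 0.0, -0.0018]
```

Emit:
carry_out:
  deltas: [0,0.0005,0.01,0,0,0,0,0.0005,0.018,0,0,0,0,0.0005,0.024,0,0,0,0,0.0005,0.027,0,0,0,0,0.0005,0.027,0,0,0]

```text
time: 24.42
eef_pos: [0.4883, 0.3269, 0.0176]
tcp_rot: [0.705, 0.71, 0.0, -0.001]
contact_force: [0.2, -0.1, 0.7]
opening: 0.509
finger_force: 59.4
```

```bash
python3 - <<'E'
from h import *
cam("side")
go(.4880,.326,.0165,0.5)
E
```

```text
t 24.48 now [0.4883 0.3269 0.0176] yaw 0.4 F [-0.9 -0.3 -0.5] op 0.507 
 delta [-0.0009, -0.0003, 0.0011] [-0.0004, -0.0009, -0.0016]
```

Emit:
carry_out:
  deltas: [0,0,0.0015,0,0,0,0,0,0.0015,0,0,0,0,0,-0.003,0,0,0,0,0,-0.03,0,0,0,0,0,-0.08,0,0,0]
  grip: 65

```text
time: 25.1
eef_pos: [0.4866, 0.3259, 0.0963]
tcp_rot: [0.705, 0.71, -0.002, -0.001]
contact_force: [0.1, 0.6, 0.0]
opening: 0.648
finger_force: 0.0
```

```bash
python3 - <<'E'
from h import *
go(.43,.143,.2,-28)
E
```

```text
t 25.1 now [0.4866 0.3259 0.0963] yaw 0.4 F [0.1 0.6 0. ] op 0.648 
 delta [-0.1827, -0.0584, -0.1032] [-0.0051, 0.0027, 0.4955]
```

Emit:
carry_out:
  deltas: [-0.02,-0.005,-0.04,0,0,0.08,-0.06,-0.02,-0.08,0,0,0.18,-0.1,-0.035,-0.1,0,0,0.28,-0.14,-0.047,-0.103,0,0,0.38,-0.17,-0.055,-0.103,-0.003,0.002,0.49]

```text
time: 25.72
eef_pos: [0.4343, 0.1551, 0.2016]
tcp_rot: [0.857, 0.516, 0.003, 0.0]
contact_force: [0.2, -0.1, 1.2]
opening: 0.649
finger_force: 0.0
```

```bash
python3 - <<'E'
from h import *
cam("side");cam("side");cam("side")
img,d,K,C=cam('wrist');save(img,'w11');np.savez("w11",img=img,d=d,K=K,C=C);P=cloud(d,K,C)
go(.43,.143,.2,-28)
for r in ctrl.find_in("wrist","cutter"): u,v=np.round(r["uv"]).astype(int);print(r,P[v,u])
E
```

```text
t 25.93 now [0.4347 0.1562 0.2009] yaw -27.7 F [0.  0.5 0.7] op 0.648 
 delta [-0.0139, 0.002, 0.0008] [0.0021, -0.0039, 0.0056]
{'uv': [258.5, 181.8], 'score': 0.94} [0.42245505 0.13732653 0.01415197]
```

View pics/w11.png

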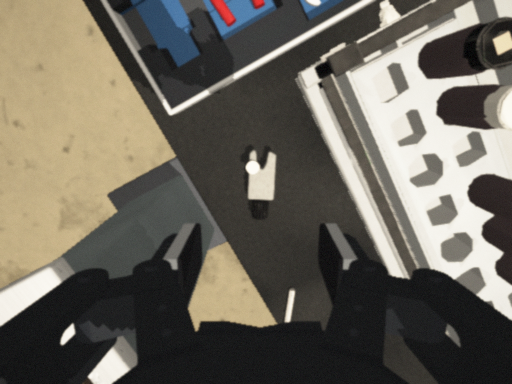

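The view shows the cutter body (cols 247-276, rows 150-200) with the black knob below it (rows 200-218). I'll measure it from depth.

```bash
python3 - <<'E'
from h import *
z=np.load("w11.npz");img,d,K,C=z["img"],z["d"],z["K"],z["C"];P=cloud(d,K,C)
m=(P[...,2]>.006)&(P[...,2]<.03)&(np.hypot(P[...,0]-.425,P[...,1]-.14)<.06)
n,l,st,_=cv2.connectedComponentsWithStats(m.astype(np.uint8));k=1+st[1:,4].argmax();m=l==k
print(st[k],np.median(P[m][:,2]))
q=(P[m][:,:2]*1000).astype(np.float32)
r=cv2.minAreaRect(q);print("all",r)
# rectified profile along axis for trial yaws
for yaw in(-112,-115,-118,-121,-124):
    t=np.radians(yaw);e=np.array([np.cos(t),np.sin(t)]);x=np.array([e[1],-e[0]]);a=q@e;b=q@x
    print(yaw,"len",np.ptp(a).round(1),"mid",((a.max()+a.min())/2).round(1),[(k,round(float(b[abs(a-a.min()-k)<3].min()),1),round(float(b[abs(a-a.min()-k)<3].max()),1)) for k in(4,20,30,40,50,60,70) if (abs(a-a.min()-k)<3).any()])
E
```

```text
[ 246  150   30   70 1449] 0.014366414341000444
all ((422.06884765625, 133.02822875976562), (75.75361633300781, 30.4125919342041), 59.67594528198242)
-112 len 76.6 mid -281.9 [(4, -360.2, -333.7), (20, -359.0, -329.2), (30, -358.1, -329.6), (40, -356.1, -328.6), (50, -355.2, -327.7), (60, -348.9, -330.9), (70, -346.8, -328.6)]
-115 len 76.3 mid -299.3 [(4, -344.3, -316.8), (20, -342.7, -313.0), (30, -342.2, -314.3), (40, -340.8, -313.7), (50, -340.4, -313.1), (60, -334.7, -316.9), (70, -333.2, -315.2)]
-118 len 75.9 mid -315.8 [(4, -326.5, -299.0), (20, -325.5, -295.9), (30, -325.7, -297.8), (40, -324.7, -297.8), (50, -324.9, -297.7), (60, -319.6, -302.0), (70, -318.6, -300.8)]
-121 len 75.7 mid -331.4 [(4, -307.9, -280.3), (20, -307.8, -278.0), (30, -308.4, -280.4), (40, -308.0, -280.9), (50, -308.5, -281.3), (60, -303.7, -286.1), (70, -303.6, -285.6)]
-124 len 75.6 mid -346.2 [(4, -288.5, -260.8), (20, -289.4, -259.0), (30, -290.2, -262.2), (40, -290.5, -263.0), (50, -291.3, -264.0), (60, -286.4, -269.3), (70, -287.6, -269.6)]
```

```bash
python3 - <<'E'
from h import *
go(.4263,.1375,.004,-30.4)
E
```

```text
t 25.98 now [0.4348 0.1566 0.2007] yaw -27.6 F [0.2 0.4 0.7] op 0.651 
 delta [-0.0216, 0.001, 0.1967] [0.0018, -0.0037, 0.0484]
```

Emit:
carry_out:
  deltas: [-0.012,0,0.04,0,0,0.03,-0.021,0.001,0.09,0.002,-0.003,0.048,-0.021,0.001,0.13,0.002,-0.003,0.048,-0.021,0.001,0.14,0.002,-0.003,0.048,-0.021,0.001,0.14,0.002,-0.003,0.048]

```text
time: 26.6
eef_pos: [0.4263, 0.1381, 0.0605]
tcp_rot: [0.868, 0.497, -0.0, -0.0]
contact_force: [0.1, -0.3, 0.3]
opening: 0.649
finger_force: 0.0
```

```bash
python3 - <<'E'
from h import *
cam("side");cam("side");
go(.4263,.1375,.004,-30.4)
E
```

```text
t 26.7 now [0.4277 0.138  0.0621] yaw -30.4 F [0.4 0.  0.1] op 0.651 
 delta [-0.0013, -0.001, 0.0581] [0.002, -0.0018, 0.0005]
```

Emit:
carry_out:
  deltas: [-0.001,-0.0005,0.015,0,0,0,-0.001,-0.0005,0.035,0,0,0,-0.001,-0.0005,0.05,0,0,0,-0.001,-0.0005,0.057,0,0,0,-0.001,-0.0005,0.057,0,0,0]

```text
time: 27.32
eef_pos: [0.4247, 0.1368, 0.0029]
tcp_rot: [0.868, 0.497, -0.001, -0.001]
contact_force: [-0.4, -0.4, 0.6]
opening: 0.647
finger_force: 0.0
```

Emit:
carry_out:
  deltas: [0,0,0,0,0,0,0,0,0,0,0,0,0,0,0,0,0,0,0,0,0,0,0,0,0,0,0,0,0,0]
  grip: 0
  grip_force: 60

```text
time: 27.95
eef_pos: [0.4258, 0.137, 0.0042]
tcp_rot: [0.868, 0.497, 0.0, 0.0]
contact_force: [-1.0, -0.3, 6.9]
opening: 0.305
finger_force: 59.6
```

Emit:
carry_out:
  deltas: [0,0,-0.01,0,0,0,0,0,-0.04,0,0,-0.05,0.0,0,-0.08,0,0,-0.15,0.01,0,-0.12,0,0,-0.25,0.03,0,-0.14,0,0,-0.35]

```text
time: 28.58
eef_pos: [0.441, 0.1628, 0.1458]
tcp_rot: [0.767, 0.641, 0.001, 0.001]
contact_force: [0.5, -0.1, -2.1]
opening: 0.309
finger_force: 59.3
```

```bash
python3 - <<'E'
from h import *
go(.42,.326,.11,0.5)
E
```

```text
t 28.57 now [0.441  0.1628 0.1458] yaw -10.2 F [ 0.5 -0.1 -2.1] op 0.309 
 delta [0.1568, -0.0497, 0.0359] [0.0027, -0.0008, -0.1873]
```

Emit:
carry_out:
  deltas: [0.04,-0.012,-0.01,0,0,-0.06,0.09,-0.028,-0.01,0,0,-0.12,0.135,-0.043,0.0,0,0,-0.187,0.157,-0.0497,0.025,0,0,-0.187,0.157,-0.0497,0.03,0.002,0,-0.187]

```text
time: 29.2
eef_pos: [0.4175, 0.3265, 0.1112]
tcp_rot: [0.704, 0.71, -0.003, -0.002]
contact_force: [-0.9, -0.5, -1.2]
opening: 0.306
finger_force: 59.3
```

```bash
python3 - <<'E'
from h import *
cam("side");cam("side")
img,d,K,C=cam('wrist');save(img,'w12')
go(.4203,.3255,.0155,0.5)
E
```

```text
t 29.35 now [0.4196 0.3254 0.1133] yaw 0.3 F [ 1.5  0.2 -1.4] op 0.31 
 delta [0.0001, 0.0011, 0.0978] [-0.0033, 0.0002, -0.0031]
```

View pics/w12.png

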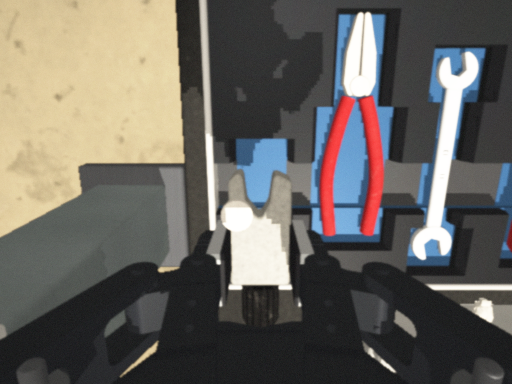

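The cutter is over its pocket (cols 238-287), and the pliers and spanner lie in theirs. Descend.

Emit:
carry_out:
  deltas: [0,0.002,0.02,-0.002,0,0,0,0.002,0.04,-0.002,0,0,0,0.002,0.06,-0.002,0,0,0,0.002,0.072,-0.002,0,0,0,0.002,0.072,-0.002,0,0]

```text
time: 29.98
eef_pos: [0.4214, 0.3254, 0.0411]
tcp_rot: [0.705, 0.709, -0.001, -0.001]
contact_force: [1.1, 0.3, -1.5]
opening: 0.307
finger_force: 59.3
```

```bash
python3 - <<'E'
from h import *
cam("side")
go(.4203,.3255,.0155,0.5)
E
```

```text
t 30.02 now [0.4219 0.3258 0.0418] yaw 0.3 F [ 0.1 -0.4 -1. ] op 0.303 
 delta [-0.0003, -0.0016, 0.0263] [-0.0003, -0.0006, -0.0035]
```

Emit:
carry_out:
  deltas: [0,-0.001,0.01,0,0,0,0,-0.001,0.018,0,0,0,0,-0.001,0.023,0,0,0,0,-0.001,0.0265,0,0,0,0,-0.001,0.0265,0,0,0]

```text
time: 30.65
eef_pos: [0.4206, 0.3263, 0.0152]
tcp_rot: [0.705, 0.709, -0.0, -0.0]
contact_force: [-1.1, -1.2, 2.1]
opening: 0.309
finger_force: 59.7
```

Emit:
carry_out:
  deltas: [0,0,0.0005,0,0,0,0,0,0.0005,0,0,0,0,0,-0.003,0,0,0,0,0,-0.03,0,0,0,0,0,-0.08,0,0,0]
  grip: 42

```text
time: 31.28
eef_pos: [0.4188, 0.3252, 0.0937]
tcp_rot: [0.705, 0.709, -0.003, -0.001]
contact_force: [0.7, 0.5, -0.0]
opening: 0.417
finger_force: 0.0
```

Emit:
carry_out:
  deltas: [0.0,0.03,-0.05,0,0,0,0.0,0.06,-0.1,0,0,0,0,0.08,-0.15,0,0,0,0,0.08,-0.19,0,0,0,0,0.08,-0.2,0,0,0]

```text
time: 31.9
eef_pos: [0.502, 0.327, 0.2988]
tcp_rot: [0.705, 0.709, 0.003, 0.001]
contact_force: [-0.7, -0.9, -0.1]
opening: 0.416
finger_force: 0.0
```

```bash
python3 - <<'E'
from h import *
cam("side");cam("side");cam("side")
img,d,K,C=cam('wrist');save(img,'w13');P=cloud(d,K,C)
hsv=cv2.cvtColor(img,cv2.COLOR_RGB2HSV)
red=(hsv[...,1]>140)&((hsv[...,0]<8)|(hsv[...,0]>170))
for n in["screwdriver","spanner","pliers","cutter","clear_vial"]:
    r=ctrl.find_in("wrist",n)
    if r:u,v=np.round(r[0]["uv"]).astype(int);print(n,r[0],P[v,u].round(3))
for n,x in(("scr",.628),("pli",.488)):
    q=P[red&(abs(P[...,0]-x)<.033)&(P[...,2]<.06)];print(n,"pct",np.percentile(q,[2,50,98],axis=0).round(4).tolist())
    for y0 in np.arange(q[:,1].min(),q[:,1].max(),.015):
        k=q[abs(q[:,1]-y0)<.004]
        if len(k)>5:print(round(y0,3),"ztop",np.percentile(k[:,2],90).round(4),"xmid",((k[:,0].max()+k[:,0].min())/2).round(4))
go(.4,.3,.3,0)
E
```

```text
screwdriver {'uv': [360.1, 143.5], 'score': 0.61} [0.625 0.336 0.033]
spanner {'uv': [305.0, 131.9], 'score': 0.73} [0.557 0.349 0.015]
pliers {'uv': [245.8, 114.9], 'score': 0.93} [0.48  0.37  0.009]
cutter {'uv': [200.3, 148.6], 'score': 0.58} [0.421 0.327 0.026]
scr pct [[0.6167, 0.2738, 0.0145], [0.6258, 0.3159, 0.0312], [0.6443, 0.3594, 0.0353]]
0.281 ztop 0.0346 xmid 0.6305
0.296 ztop 0.035 xmid 0.6305
0.311 ztop 0.033 xmid 0.6312
0.326 ztop 0.0329 xmid 0.632
0.341 ztop 0.0338 xmid 0.6278
0.356 ztop 0.0336 xmid 0.6305
pli pct [[0.4654, 0.2889, 0.019], [0.4829, 0.3414, 0.0216], [0.5089, 0.3888, 0.0235]]
0.283 ztop 0.023 xmid 0.4872
0.298 ztop 0.0228 xmid 0.4873
0.313 ztop 0.0229 xmid 0.4872
0.328 ztop 0.0227 xmid 0.4872
0.343 ztop 0.0229 xmid 0.4865
0.358 ztop 0.0227 xmid 0.4866
0.373 ztop 0.0229 xmid 0.486
0.388 ztop 0.0227 xmid 0.486
t 32.35 now [0.5    0.3263 0.2931] yaw 0.4 F [0.  0.5 0.6] op 0.418 
 delta [-0.0257, -0.1002, -0.0066] [-0.0033, 0.0007, 0.0061]
```

View pics/w13.png

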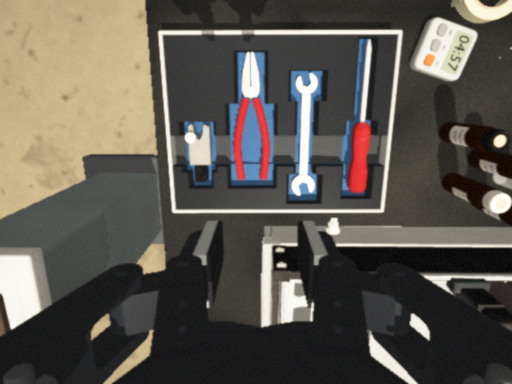

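The view shows all four tools in their pockets: cutter (200,150), pliers (252,120), spanner (304,135), screwdriver (362,130). Their top heights of 27, 23, 16 and 35 mm match lying flat on the pocket floor.

```bash
python3 -c "
from plant import ctrl
print(ctrl.sign_off())"
```

```text
the job is handed in; nothing more can be done
None
```

All four tools are back in their own foam pockets, lying flat on the floor in the last wrist view before I handed the job in at about 32 s; the arm came nowhere near either vial, though I took no final picture of them, and no verdict came back.

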